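# Clear the recipe card and hold its spring clip open over the edge

### The arm

A 7-joint arm with a two-finger parallel gripper is mounted at the origin on a cart in front of the work surface, level with it; the furniture and walls round the work are solid. World frame = base frame: x ahead of the robot, y to its left, z up, the work surface at z = 0. Lengths are in m, angles in rad, forces in N, time in s.
With the tool pointing down it reaches from about 0.4 to 0.85 m from the base axis. Payload 4.5 kg.
Tool frame: the origin (TCP) lies at the very end of the fingers, on their centre line; the grasp point (between the pads) lies 19 mm behind it (grip_point_offset is the distance from the TCP to the grasp point, in m); z points along the fingers, y is the line along which they close (so a half turn about z gives the same grasp; the last joint's range is limited). The gripper opens to 88 mm and grips with 3 to 60 N. Pads are 18 mm wide; open, the fingers measure 123 mm over their backs; the gripper's body (75 mm by 187 mm) begins 45 mm behind the grasp point.
Start: joints at [1.177, 0.689, -0.195, 1.565, 0.157, 0.902, -0.215], TCP at [0.259, -0.569, 0.239] pointing down, gripper open.
Joint ranges: [-3.01, 3.01], [-0.46, 2.08], [-1.47, 1.51], [0.13, 2.56], [-1, 4.14], [0.04, 2.09], [-2.66, 2.66]. Speed limits (rad/s): [2.57, 2.57, 3.14, 3.14, 3.14, 3.14, 3.14].

### API

Orientations are given as a unit quaternion [x, y, z, w].
In Python, from plant import get_state, snapshot, camera_params, finish_job, grip_point_offset gives the robot as it stands.
- The arm moves only by the tool drive_effector, called after "Call:" by a JSON object that holds its "method" and its "body". Schema: {"type":"object","properties":{"moves":{"type":"array","items":{"type":"array","prefixItems":[{"type":"number"},{"type":"array","items":{"type":"number"},"minItems":3,"maxItems":3},{"type":"array","items":{"type":"number"},"minItems":3,"maxItems":3}],"minItems":3,"maxItems":3},"minItems":1,"maxItems":10},"grip_force":{"type":"number"},"only":{"type":"string"},"quiet":{"type":"boolean"},"lines":{"type":"string"}},"required":["moves"],"additionalProperties":false}. moves is a list of rows, 1 to 10 of them, each written [opening, [dx, dy, dz], [rx, ry, rz]]: the opening from 0.0 (shut) to 1.0 (fully open), then dx, dy, dz in normalised numbers (1 is 1 m), then a rotation vector rx, ry, rz in normalised numbers (1 is 120 degrees); each row is the pose to reach, as a shift and turn from the pose commanded when the call began, along the tool's axes at that moment; what a row does not reach only later rows make up. A row lasts 1/10 s, in which the tool goes at most 0.05 m and 0.15 rad, less where a joint would pass 70% of its speed; a pose out of reach is approached as far as the arm can. The fingers move at their own pace and stop on an object; grip_force is the grip in N (left out, the last holds). Time passes only in rows, so rows that do not move let the fingers close. The tool returns the time, the measured TCP pose, the force, the opening and the grip force at its end. only (a regular expression) keeps the lines of the reply that match it, lines (a string "A,B") keeps lines A to B, and quiet returns only ok. No shift or turn number may pass 1 either way. Input that does not fit is refused with a message, and nothing moves.
- get_state(): the state, without advancing time (a new reading comes with each control period).
- snapshot(name): name is "scene" or "top" or "wrist"; returns (picture, depth): 480x640x3 uint8, red, green, blue; 480x640 float32, m along the optical axis (not along the pixel's ray), 0 where there is no reading.
- camera_params(name): a dict with "fx", "fy", "cx", "cy" (pixels), "rvec" (rotation vector, rad) and "tvec" (3), from world to camera coordinates, as OpenCV has them. Camera axes: x right, y down, z forward; pixel columns grow to the right and rows downward; lengths in m; the calibration is good to about 2 mm. A picture is of the moment at which its call begins: read the wrist's pose just before it. camera_params takes no time and is no camera call; for the wrist camera it gives the pose at the moment of the call.
- finish_job(): hands the job in; it is judged then, once.
The state is a dict: "clock": time; "q": joint angles; "qd": joint speeds; "joint_torque": joint torques, N m; "tool_pos": TCP position; "eef_rot": TCP orientation; "contact_force": force on the tool from outside, world axes, zero at the start; "moment": the same for the moment, N m; "opening": opening from 0.0 (shut) to 1.0 (fully open); "finger_force": force on a finger pad.
Only numpy, scipy, OpenCV 4.12 (cv2) and the standard library are available. Lean on these libraries where they do the work, as an engineer would, in place of code of your own. Each camera call takes 0.05 s, during which the arm holds its last target. There are 200 camera calls.

### The job

I need to slip a new sheet over the recipe card, and the tall jar on the coaster board stands in my way: swap it with the small cup, so that the cup stands upright in the recess in front of the card and the jar in the other one, both let go. Then take the spring clip off the wall of the steel nozzle box by squeezing its handles, and hold it wide open astride the middle of the card's top edge, with the lips of both jaws wholly below the edge, one on each side, and nothing of the clip touching the card. Finish there, still holding the clip open while I slide the sheet in, and leave the other things on the worktop where they are.

Things in the scene. Friction and masses are not known exactly. Their poses are not given: they have to be found in the camera images.
- stand: fixed recipe-card stand: slotted wooden foot 44 x 132 x 24 mm with a stiff A6 card (105 wide, 3 mm thick) upright in it. Origin under the middle of the foot; z up, y along the card, x through the card; the ruled front of the card looks to -x
- card_edge (a point): middle of the card's top edge, 154 mm above the worktop; axes as the stand's (y along the edge, x through the card)
- tray: fixed wooden coaster board 90 (x) x 205 (y) x 14 mm in front of the card, with two round recesses 56 mm wide and 6 mm deep, 110 mm apart along y. Origin under its middle
- tray_hole0 (a point): middle of the mouth (14 mm above the worktop) of the recess in front of the card; the recess floor is 6 mm lower. The jar stands here at first
- tray_hole1 (a point): the same for the other recess, beside the card. The cup stands here at first
- tall_jar: round spice jar with screw lid, 42 mm in diameter, 106 mm tall, 0.11 kg (varies); origin at the middle of its underside, z up
- small_cup: small translucent cup, 60 mm tall, 50 mm wide at the rim tapering to 36 mm at the foot, 0.055 kg; origin at the middle of its underside, z up
- pan: fixed straight-sided open steel box 108 (x) x 176 (y) x 65 mm with 3 mm walls, a few piping nozzles inside. Origin under its middle. The clip sits on its front (-x) wall; the worktop before that wall is clear for 16 cm
- clip: steel spring clip, 120 g: two levers on a pivot pin, handles up, jaws down; this is the lever on its +x side. Origin on the pin, y along it, z up and x across the levers when shut. Shut on the box wall it stands upright, the coil on its pin (radius 5 mm) resting on the rim: origin 70 mm above the worktop. As the clip opens evenly this lever leans by half the joint value, its z axis towards -x
- clip_lever (a joint): opening angle of the clip (rad): 0 shut on the 3 mm wall, 0.6 at its stop. Handles: flat plates 30 mm wide (y), rising 39 mm above the pin, splayed in a V 45 mm over the outer faces at the top when shut; squeezed along x to the stop they are parallel, 21 mm over the outer faces. A spring shuts it: about 4 N at the handles starts it opening, 8 N holds it at the stop
- clip_lip_a (a point): inner lower edge, mid-width, of the +x lever's lip, 34 mm below the pin. The jaws are 44 mm wide (y) and end in flat lips 8 mm tall, 18 to 23 mm apart when the clip is fully open
- clip_lip_b (a point): the same point on the -x lever's lip
- cutter_ring: bystander: fluted steel cutter ring, 62 mm across, 28 mm tall, origin under its middle
- nozzle: bystander: steel piping nozzle standing on the worktop, a cone 27 mm across at its foot, 30 mm tall, origin under its middle
- timer: bystander: round kitchen timer, 68 mm across, 60 mm tall, origin under its middle
There are look-alikes about, which are no part of the job. What is shaped like the small_cup but purple is not meant.

How it is judged:
On the way, in this order (a step that is already met when the one before it is completed fails the run):
1. the small cup stands released in the recess in front of the card and the tall jar in the other recess (horizontal distance between tall_jar and tray_hole1 below 0.014 m and z of tall_jar in the frame of tray_hole1 below -0.002 m and angle between each of tall_jar, small_cup's own z axis and vertical below 0.12 rad and contact force between each of tall_jar, small_cup and the fingers below 0.2 N and horizontal distance between small_cup and tray_hole0 below 0.014 m and z of small_cup in the frame of tray_hole0 below -0.002 m), for 0.2 s.
2. the clip is squeezed open in the fingers and lifted clear of the box (contact force between clip and the fingers above 4 N and value of joint clip_lever above 0.42 rad and height (world z) of clip above 0.11 m and contact force between clip and pan below 0.2 N), for 0.1 s.
At the end, for the whole second after the job is handed in: Cup in the recess before the card, jar in the other: upright, let go, within 14 mm. Clip held in the fingers, at rest, 0.42 rad or more open, both lip ends 7 mm or more below the card's top edge, 4 mm or more off its midplane on opposite sides, within 25 mm of its middle and 15 deg, not touching it (all of step 1 and contact force between clip and the fingers above 4 N and value of joint clip_lever above 0.42 rad and ((x of clip_lip_a in the frame of card_edge above 0.004 m and x of clip_lip_b in the frame of card_edge below -0.004 m) or (x of clip_lip_b in the frame of card_edge above 0.004 m and x of clip_lip_a in the frame of card_edge below -0.004 m)) and z of each of clip_lip_a, clip_lip_b in the frame of card_edge below -0.007 m and y of clip in the frame of card_edge between -0.025 and 0.025 m and angle between the y axis of clip and the y axis of card_edge, either way round below 0.26 rad and contact force between clip and stand below 0.3 N and linear speed of clip below 0.02 m/s); the arm keeps its last pose, push and grip.
It fails at once if the fluted cutter ring is pushed away or tipped over (distance of cutter_ring from where it was at the start of the episode above 0.03 m or angle between cutter_ring's own z axis and vertical above 0.5 rad).
It fails at once if the piping nozzle on the worktop is pushed away or tipped over (distance of nozzle from where it was at the start of the episode above 0.03 m or angle between nozzle's own z axis and vertical above 0.5 rad).
It fails at once if the kitchen timer is pushed away or tipped over (distance of timer from where it was at the start of the episode above 0.03 m or angle between timer's own z axis and vertical above 0.5 rad).
It fails at once if the jar or the cup is tipped over (angle between any of tall_jar, small_cup's own z axis and vertical above 0.6 rad).
It also fails if it takes over 72 s, if anything falls off the work surface, if the arm or the gripper's body presses on something with over 40 N, if the wrist force passes 120 N, or if a joint passes its speed limit or range.

## Working session

There is one attempt and no reset: what is moved stays moved. The work goes in short steps, Python scripts to look and compute and a tool call to move; the robot and the scene stay as the last step left them, time stands still between calls to the robot, and variables do not carry over. Pictures are saved under pics/ and viewed, at most 10 in all, crops included, and the job is handed in when it is done.

```bash
ls; mkdir -p pics
```

Create h.py:
```python
import numpy as np, cv2
from scipy.spatial.transform import Rotation as R
from plant import get_state, snapshot, camera_params
def cloud(name):
    p=camera_params(name); im,d=snapshot(name)
    v,u=np.mgrid[0:480,0:640]
    c=np.stack([(u-p['cx'])/p['fx']*d,(v-p['cy'])/p['fy']*d,d],-1)
    M=cv2.Rodrigues(np.array(p['rvec'],float))[0]
    w=(c-np.array(p['tvec']).ravel())@M
    w[d==0]=np.nan
    return im,w
def save(im,f): cv2.imwrite('pics/'+f,im[:,:,::-1])
def rel(pos):  # tool-axis shift from the present pose to a world TCP
    s=get_state(); return R.from_quat(s['eef_rot']).inv().apply(np.array(pos)-s['tool_pos'])
```

Run:
```python
from h import *
for n in('scene','top'):
    im,w=cloud(n); save(im,n+'.png'); np.savez('pics/'+n,im=im,w=w)
s=get_state(); print({k:np.round(v,3) for k,v in s.items()}); print(R.from_quat(s['eef_rot']).as_matrix().round(3))
```

```text
pics
{'clock': np.float64(0.1), 'q': array([ 1.177,  0.69 , -0.195,  1.566,  0.157,  0.903, -0.215]), 'qd': array([ 0.   , -0.004, -0.002, -0.003,  0.001,  0.001,  0.   ]), 'joint_torque': array([-3.0000e-03, -5.2850e+01, -1.2720e+00, -1.5384e+01, -5.3000e-02,
        2.0000e-03,  0.0000e+00]), 'tool_pos': array([ 0.259, -0.568,  0.238]), 'eef_rot': array([ 0.977,  0.212, -0.   , -0.001]), 'contact_force': array([ 1.293,  0.661, -0.133]), 'moment': array([-0.009,  0.012, -0.045]), 'finger_force': np.float64(0.0), 'opening': np.float64(0.997)}
[[ 0.91   0.415 -0.001]
 [ 0.415 -0.91   0.001]
 [-0.    -0.002 -1.   ]]
```

View pics/scene.png

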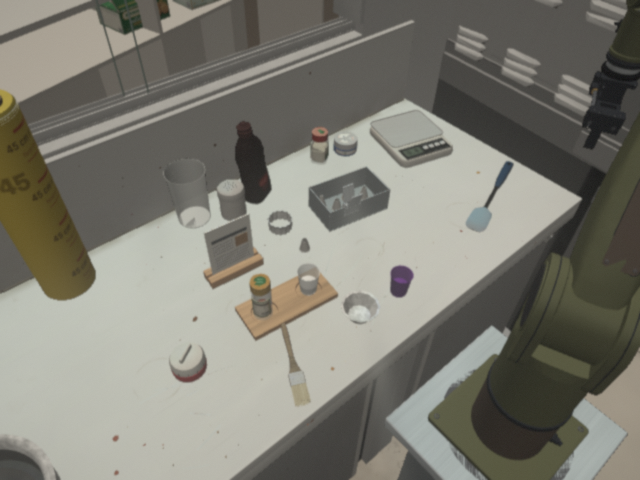

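View pics/top.png

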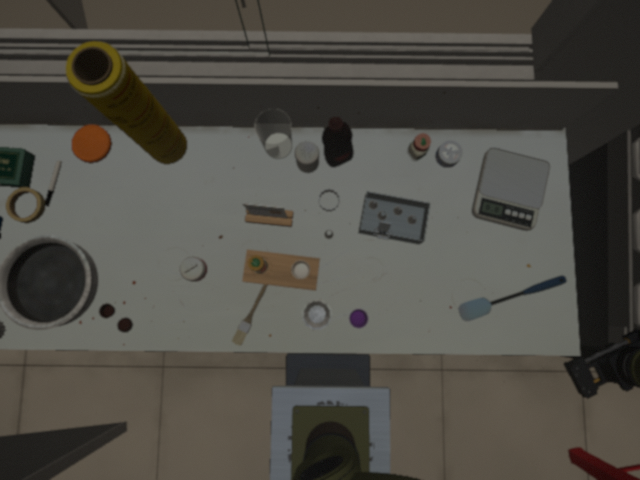

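Scene: tray at top-view (281,270), jar with the green lid at (257,264), white cup at (301,271), card at (269,210), box (394,218) with the clip at (383,229), timer (193,268), nozzle (329,234), ring (329,200).
Jar candidates: (257,264) on the tray and the red-lidded one at (421,145); the first stands in the recess before the card. Cup candidates: white (301,271) in the recess, purple (358,318, excluded by colour) and the fluted bowl (316,314). I take the white one.

Run:
```python
from h import *
z=np.load('pics/top.npz'); im,w=z['im'],z['w']
save(cv2.resize(im[185:330,230:440],None,fx=3.8,fy=3.8,interpolation=cv2.INTER_CUBIC),'crop.png')
H=w[:,:,2]
def box(u0,u1,v0,v1,lo,hi,n):
    m=np.zeros(H.shape,bool); m[v0:v1,u0:u1]=1; m&=(H>lo)&(H<hi)
    P=w[m]
    if len(P)<3: print(n,len(P));return
    r=cv2.minAreaRect(P[:,:2].astype(np.float32)*1000)
    print(n,len(P),'med',np.median(P,0).round(4),'zmax',P[:,2].max().round(4),'rect',np.round(r[0],1),np.round(r[1],1),round(r[2],1))
print('table',np.nanmedian(H[300:340,100:140]))
box(235,330,240,300,.009,.02,'tray')
box(240,275,245,280,.095,.13,'jartop')
box(285,318,255,288,.03,.08,'cup')
box(240,300,195,232,.13,.17,'cardtop')
box(240,300,195,232,.018,.03,'foot')
box(350,440,185,250,.05,.072,'panrim')
box(365,400,210,245,.08,.13,'clip')
box(365,400,210,245,.1,.13,'cliptop')
box(320,338,225,243,.01,.05,'nozzle')
box(315,343,185,214,.015,.04,'ring')
box(175,212,250,285,.03,.08,'timer')
box(300,333,298,330,.02,.1,'bowl')
print(camera_params('top'))
```

```text
table 0.0007024687345410683
tray 1709 med [0.4561 0.1438 0.0137] zmax 0.02 rect [442.7 144.5] [204.9 132.7] 83.7
jartop 219 med [0.4719 0.1975 0.113 ] zmax 0.1181 rect [472.4 198.3] [39.7 39.3] 45.7
cup 266 med [0.464  0.0866 0.0374] zmax 0.0729 rect [461.5  84.9] [47.7 47.8] 1.9
cardtop 122 med [0.6122 0.1795 0.1485] zmax 0.1594 rect [613.1 178.7] [104.1   4.7] 84.7
foot 408 med [0.6031 0.1731 0.0237] zmax 0.03 rect [610.7 179. ] [132.9  43.6] 87.3
panrim 449 med [ 0.5985 -0.1632  0.0628] zmax 0.0719 rect [ 604.7 -166.5] [176.5 117.1] 79.7
clip 105 med [ 0.5755 -0.1319  0.0995] zmax 0.1132 rect [ 561.5 -130.8] [29.1 45.7] 79.6
cliptop 51 med [ 0.5788 -0.1323  0.1087] zmax 0.1132 rect [ 561.6 -130.5] [28.8 45.7] 79.3
nozzle 30 med [0.5605 0.0111 0.0205] zmax 0.0298 rect [564.4  10.8] [18.3 19. ] 50.0
ring 76 med [0.6656 0.015  0.0273] zmax 0.0344 rect [661.2  11.8] [58.5 59.2] 64.4
timer 487 med [0.4602 0.3775 0.0458] zmax 0.0654 rect [462.2 380.4] [66.1 65.1] 29.0
bowl 305 med [0.3408 0.0435 0.03  ] zmax 0.0374 rect [342.7  42.7] [77.3 78.1] 0.5
{'fx': 462.28993060630256, 'fy': 462.28993060630256, 'cx': 322.98454375051176, 'cy': 242.2238191338624, 'rvec': array([ 2.16113865, -2.1361809 ,  0.15182659]), 'tvec': array([0.01861805, 0.53846437, 1.22634316])}
```

View pics/crop.png

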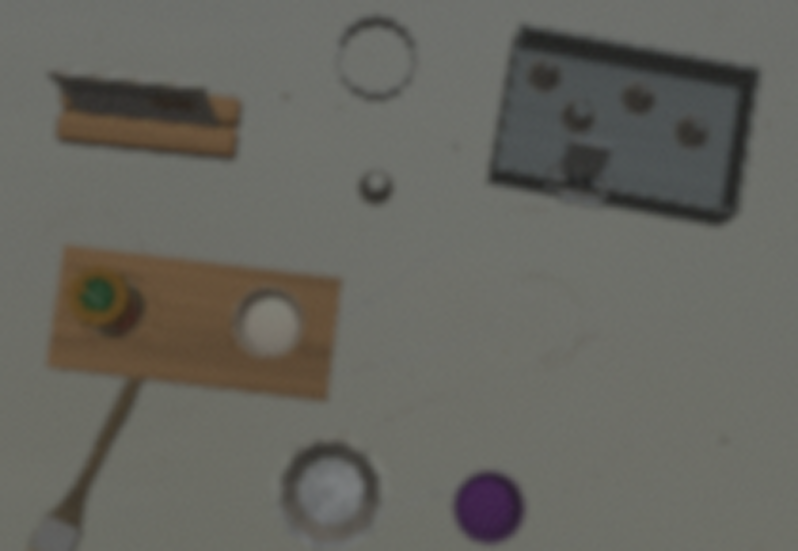

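The crop confirms it: the jar with green/gold lid sits in the left recess in front of the card, and the white translucent cup in the right one. The purple one is off the tray. Clip is on the box's front wall.

Run:
```python
from h import *
z=np.load('pics/top.npz'); im,w=z['im'].astype(int),z['w']
H=w[:,:,2]
def rect(u0,u1,v0,v1,lo,hi):
    m=np.zeros(H.shape,np.uint8); m[v0:v1,u0:u1]=1
    m&=((H>lo)&(H<hi)&(im[:,:,0]-im[:,:,2]>35)).astype(np.uint8)
    m=cv2.morphologyEx(m,cv2.MORPH_OPEN,np.ones((5,5)))>0
    return cv2.minAreaRect(w[m][:,:2].astype(np.float32)*1000)
t=rect(235,330,245,300,.008,.02); print('tray',t)
print('foot',rect(240,300,195,232,.018,.03))
print(rel([.462,.086,.18]))
```

```text
tray ((464.39178466796875, 141.29371643066406), (198.3740692138672, 83.95716094970703), 84.426025390625)
foot ((601.7493896484375, 177.4615020751953), (121.74018859863281, 16.570619583129883), 84.80696105957031)
[ 0.45613332 -0.51086634  0.05879895]
```

The rows are not in the units I measure in: turns go in shares of 120 degrees. I convert before sending: 0.52 rad is 0.2483.

Call:
{"method": "drive_effector", "body": {"moves": [[1, [0.31, -0.34, 0.03], [0, 0, 0.2483]], [1, [0.31, -0.34, 0.03], [0, 0, 0.2483]], [1, [0.31, -0.34, 0.03], [0, 0, 0.2483]], [1, [0.31, -0.34, 0.03], [0, 0, 0.2483]], [1, [0.31, -0.34, 0.03], [0, 0, 0.2483]], [1, [0.31, -0.34, 0.03], [0, 0, 0.2483]], [1, [0.31, -0.34, 0.03], [0, 0, 0.2483]], [1, [0.31, -0.34, 0.03], [0, 0, 0.2483]], [1, [0.31, -0.34, 0.03], [0, 0, 0.2483]], [1, [0.31, -0.34, 0.03], [0, 0, 0.2483]]], "grip_force": 20}}

```text
clock: 1.1
tool_pos: [0.4018, -0.1246, 0.2083]
eef_rot: [0.999, -0.041, -0.0, -0.001]
contact_force: [0.3, -0.2, 0.5]
opening: 1.001
finger_force: 0.0
```

Run:
```python
from h import *
s=get_state(); print(s['q'].round(2),R.from_quat(s['eef_rot']).as_matrix().round(3)); print(rel([.461,.0855,.18]))
```

```text
[ 0.18  0.49  0.02  2.19 -0.03  0.46 -1.43] [[ 0.997 -0.082  0.   ]
 [-0.082 -0.997  0.003]
 [-0.    -0.003 -1.   ]]
[ 0.04180906 -0.21419542  0.02891067]
```

Call:
{"method": "drive_effector", "body": {"moves": [[1, [0.042, -0.214, 0.029], [0, 0, 0]], [1, [0.042, -0.214, 0.029], [0, 0, 0]], [1, [0.042, -0.214, 0.029], [0, 0, 0]], [1, [0.042, -0.214, 0.029], [0, 0, 0]], [1, [0.042, -0.214, 0.029], [0, 0, 0]], [1, [0.042, -0.214, 0.029], [0, 0, 0]], [1, [0.042, -0.214, 0.029], [0, 0, 0]]]}}

```text
clock: 1.8
tool_pos: [0.4615, 0.0773, 0.1795]
eef_rot: [0.999, -0.046, -0.0, 0.001]
contact_force: [0.0, 0.3, -0.3]
opening: 1.001
finger_force: 0.0
```

Run:
```python
from h import *
im,w=cloud('wrist'); save(im,'wr1.png'); np.savez('pics/wr1',im=im,w=w)
print(rel([.461,.0855,.035]))
```

```text
[-0.00109341 -0.0092606   0.14469777]
```

View pics/wr1.png

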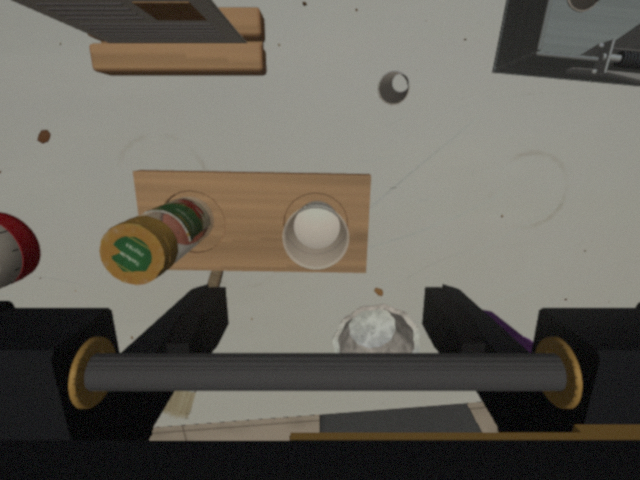

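Wrist view: cup rim at about (316,237), jar lid at (140,248), tray corners (135,170)–(370,272); the box's front wall with the clip at the right edge (610,55). I measure all of it here.

Run:
```python
from h import *
z=np.load('pics/wr1.npz'); im,w=z['im'].astype(int),z['w']; H=w[:,:,2]
def f(u0,u1,v0,v1,lo,hi,n,wood=0):
    m=np.zeros(H.shape,np.uint8); m[v0:v1,u0:u1]=1
    m&=((H>lo)&(H<hi)).astype(np.uint8)
    if wood: m&=(im[:,:,0]-im[:,:,2]>30).astype(np.uint8)
    m=cv2.morphologyEx(m,cv2.MORPH_OPEN,np.ones((3,3)))>0
    P=w[m][:,:2].astype(np.float32)*1000
    if len(P)<5: print(n,len(P)); return
    r=cv2.minAreaRect(P); c=cv2.minEnclosingCircle(P)
    print(n,len(P),'z',np.median(w[m][:,2]).round(4),'rect',np.round(r[0],1),np.round(r[1],1),round(r[2],1),'circ',np.round(c[0],1),round(c[1],1))
f(120,380,160,280,.008,.02,'tray',1)
f(270,360,190,275,.058,.08,'cuprim')
f(90,190,200,290,.105,.125,'jartop')
f(80,270,0,80,.02,.028,'foot',1)
f(480,640,0,90,.055,.07,'pan')
print('table',np.nanmedian(H[100:150,200:350]))
```

```text
tray 13876 z 0.014 rect [460. 141.] [205.3  99.6] 83.7 circ [465.3 140.4] 111.4
cuprim 973 z 0.0668 rect [461.6  83.9] [49.4 49.9] 57.6 circ [461.6  84.1] 25.1
jartop 3509 z 0.1133 rect [474.1 197.1] [40.4 41.3] 22.6 circ [473.9 196.8] 20.9
foot 5569 z 0.0239 rect [613.6 176.5] [130.8  43. ] 85.0 circ [613.8 176.2] 67.6
pan 1696 z 0.0641 rect [ 573.3 -101. ] [71.2 32.6] 58.2 circ [ 582.8 -106.8] 35.9
table 0.00010267962869051756
```

Call:
{"method": "drive_effector", "body": {"moves": [[1, [-0.001, -0.009, 0.05], [0, 0, 0]], [1, [-0.001, -0.009, 0.1], [0, 0, 0]], [1, [-0.001, -0.009, 0.1], [0, 0, 0]]]}}

```text
clock: 2.15
tool_pos: [0.4572, 0.0845, 0.0743]
eef_rot: [0.999, -0.047, -0.007, 0.002]
contact_force: [0.1, -0.0, 0.8]
opening: 0.999
finger_force: 0.0
```

Call:
{"method": "drive_effector", "body": {"moves": [[1, [0.004, 0, 0.02], [0, 0, 0]], [1, [0.004, 0, 0.038], [0, 0, 0]], [1, [0.004, 0, 0.038], [0, 0, 0]], [1, [0.004, 0, 0.038], [0, 0, 0]]]}}

```text
clock: 2.55
tool_pos: [0.4664, 0.0861, 0.0438]
eef_rot: [0.999, -0.047, 0.001, 0.0]
contact_force: [0.4, 0.1, 1.4]
opening: 0.998
finger_force: 0.0
```

```bash
python3 -c "
from h import *
print(rel([.4616,.084,.035]),R.from_quat(get_state()['eef_rot']).as_matrix().round(3))"
```

```text
[-0.00456885  0.00249247  0.00879789] [[ 0.996 -0.094  0.002]
 [-0.094 -0.996 -0.   ]
 [ 0.002  0.    -1.   ]]
```

Call:
{"method": "drive_effector", "body": {"moves": [[1, [-0.004, 0.002, 0.009], [0, 0, 0]], [1, [-0.004, 0.002, 0.009], [0, 0, 0]], [0.3, [-0.004, 0.002, 0.009], [0, 0, 0]], [0.3, [-0.004, 0.002, 0.009], [0, 0, 0]], [0.3, [-0.004, 0.002, 0.009], [0, 0, 0]], [0.3, [-0.004, 0.002, 0.009], [0, 0, 0]], [0.3, [-0.004, 0.002, 0.009], [0, 0, 0]], [0.3, [-0.004, 0.002, 0.009], [0, 0, 0]]], "grip_force": 15}}

```text
clock: 3.35
tool_pos: [0.4614, 0.0854, 0.0327]
eef_rot: [0.999, -0.046, -0.0, 0.0]
contact_force: [-0.3, 0.3, 0.0]
opening: 0.517
finger_force: 14.8
```

Call:
{"method": "drive_effector", "body": {"moves": [[0.3, [0, 0, -0.02], [0, 0, 0]], [0.3, [0, 0, -0.04], [0, 0, 0]], [0.3, [0.003, 0.04, -0.04], [0, 0, 0]], [0.3, [0.006, 0.085, -0.04], [0, 0, 0]], [0.3, [0.006, 0.125, -0.04], [0, 0, 0]], [0.3, [0.006, 0.125, -0.03], [0, 0, 0]], [0.3, [0.006, 0.125, -0.01], [0, 0, 0]], [0.3, [0.006, 0.125, 0.003], [0, 0, 0]], [0.3, [0.006, 0.125, 0.007], [0, 0, 0]], [0.3, [0.006, 0.125, 0.007], [0, 0, 0]]]}}

```text
clock: 4.35
tool_pos: [0.4562, -0.0389, 0.0256]
eef_rot: [0.999, -0.046, -0.001, -0.0]
contact_force: [1.0, -0.6, -1.5]
opening: 0.519
finger_force: 14.8
```

Call:
{"method": "drive_effector", "body": {"moves": [[0.3, [0, 0, 0], [0, 0, 0]], [0.3, [0, 0, 0], [0, 0, 0]]]}}

```text
clock: 4.55
tool_pos: [0.4568, -0.0392, 0.0266]
eef_rot: [0.999, -0.046, -0.0, -0.0]
contact_force: [0.9, -0.7, -0.9]
opening: 0.518
finger_force: 14.8
```

Call:
{"method": "drive_effector", "body": {"moves": [[0.3, [0, 0, 0.0015], [0, 0, 0]], [0.3, [0, 0, 0.0015], [0, 0, 0]], [0.6, [0, 0, 0.0015], [0, 0, 0]], [1, [0, 0, 0.0015], [0, 0, 0]], [1, [0, 0, 0.0015], [0, 0, 0]], [1, [0, 0, 0.0015], [0, 0, 0]], [1, [0, 0, 0.0015], [0, 0, 0]]]}}

```text
clock: 5.25
tool_pos: [0.4569, -0.0396, 0.025]
eef_rot: [0.999, -0.046, -0.001, 0.0]
contact_force: [-0.5, -1.1, 0.1]
opening: 0.939
finger_force: 0.0
```

Call:
{"method": "drive_effector", "body": {"moves": [[1, [0, 0, -0.03], [0, 0, 0]], [1, [0, 0, -0.08], [0, 0, 0]], [1, [0, 0, -0.12], [0, 0, 0]], [1, [0, 0, -0.13], [0, 0, 0]], [1, [0, -0.05, -0.13], [0, 0, 0]], [1, [0, -0.1, -0.13], [0, 0, 0]], [1, [0, -0.15, -0.13], [0, 0, 0]], [1, [-0.005, -0.2, -0.13], [0, 0, 0]], [1, [-0.005, -0.237, -0.13], [0, 0, 0]], [1, [-0.005, -0.237, -0.13], [0, 0, 0]]]}}

```text
clock: 6.25
tool_pos: [0.4734, 0.2044, 0.1541]
eef_rot: [0.999, -0.041, -0.001, -0.002]
contact_force: [-0.8, -0.2, -0.3]
opening: 0.999
finger_force: 0.0
```

Call:
{"method": "drive_effector", "body": {"moves": [[1, [0, 0, 0], [0, 0, 0]], [1, [0, 0, 0], [0, 0, 0]]]}}

```text
clock: 6.45
tool_pos: [0.4735, 0.1948, 0.1545]
eef_rot: [0.999, -0.047, -0.001, 0.001]
contact_force: [0.2, -0.1, -0.3]
opening: 1.002
finger_force: 0.0
```

```bash
python3 -c "
from h import *
print(rel([.474,.197,.072]))"
```

```text
[ 0.000487   -0.00241832  0.08244839]
```

Call:
{"method": "drive_effector", "body": {"moves": [[1, [0, -0.002, 0.03], [0, 0, 0]], [1, [0, -0.002, 0.06], [0, 0, 0]], [1, [0, -0.002, 0.082], [0, 0, 0]], [1, [0, -0.002, 0.082], [0, 0, 0]], [1, [0, -0.002, 0.082], [0, 0, 0]], [0.3, [0, -0.002, 0.082], [0, 0, 0]], [0.3, [0, -0.002, 0.082], [0, 0, 0]], [0.3, [0, -0.002, 0.082], [0, 0, 0]], [0.3, [0, -0.002, 0.082], [0, 0, 0]], [0.3, [0, -0.002, 0.082], [0, 0, 0]]], "grip_force": 25}}

```text
clock: 7.45
tool_pos: [0.4741, 0.199, 0.0733]
eef_rot: [0.999, -0.046, -0.001, -0.0]
contact_force: [-0.0, -0.8, -0.1]
opening: 0.571
finger_force: 0.0
```

Call:
{"method": "drive_effector", "body": {"moves": [[0.3, [0, 0, 0], [0, 0, 0]], [0.3, [0, 0, 0], [0, 0, 0]]]}}

```text
clock: 7.65
tool_pos: [0.474, 0.1989, 0.073]
eef_rot: [0.999, -0.046, -0.001, 0.0]
contact_force: [0.2, -0.5, 0.7]
opening: 0.458
finger_force: 25.0
```

```bash
python3 -c "
from h import *
s=get_state();print(rel([.461,.086,s['tool_pos'][2]]))"
```

```text
[-2.54412605e-03  1.13625925e-01  1.50879666e-05]
```

Call:
{"method": "drive_effector", "body": {"moves": [[0.3, [0, 0, -0.02], [0, 0, 0]], [0.3, [0, 0, -0.035], [0, 0, 0]], [0.3, [0, 0.03, -0.035], [0, 0, 0]], [0.3, [-0.002, 0.07, -0.035], [0, 0, 0]], [0.3, [-0.002, 0.1, -0.035], [0, 0, 0]], [0.3, [-0.002, 0.113, -0.035], [0, 0, 0]], [0.3, [-0.002, 0.113, -0.035], [0, 0, 0]], [0.3, [-0.002, 0.113, -0.035], [0, 0, 0]]]}}

```text
clock: 8.45
tool_pos: [0.4622, 0.0882, 0.1079]
eef_rot: [0.999, -0.045, -0.0, -0.001]
contact_force: [0.6, -0.9, -1.9]
opening: 0.455
finger_force: 24.9
```

```bash
python3 -c "
from h import *
s=get_state();print(rel([.461,.086,.073]))"
```

```text
[-0.00099071  0.0023434   0.03492644]
```

Call:
{"method": "drive_effector", "body": {"moves": [[0.3, [0, 0.002, 0.01], [0, 0, 0]], [0.3, [0, 0.002, 0.02], [0, 0, 0]], [0.3, [0, 0.002, 0.028], [0, 0, 0]], [0.3, [0, 0.002, 0.033], [0, 0, 0]], [0.3, [0, 0.002, 0.034], [0, 0, 0]], [0.3, [0, 0.002, 0.035], [0, 0, 0]], [0.3, [0, 0.002, 0.035], [0, 0, 0]], [0.3, [0, 0.002, 0.035], [0, 0, 0]]]}}

```text
clock: 9.25
tool_pos: [0.4617, 0.0846, 0.0732]
eef_rot: [0.999, -0.046, -0.0, -0.0]
contact_force: [-0.9, 0.3, -2.0]
opening: 0.454
finger_force: 25.0
```

Call:
{"method": "drive_effector", "body": {"moves": [[0.3, [0, 0, 0.001], [0, 0, 0]], [0.3, [0, 0, 0.001], [0, 0, 0]], [0.55, [0, 0, 0.001], [0, 0, 0]], [0.8, [0, 0, 0.001], [0, 0, 0]], [1, [0, 0, 0.001], [0, 0, 0]], [1, [0, 0, 0.001], [0, 0, 0]], [1, [0, 0, 0.001], [0, 0, 0]], [1, [0, 0, -0.03], [0, 0, 0]], [1, [0, 0, -0.075], [0, 0, 0]], [1, [0, 0, -0.1], [0, 0, 0]]]}}

```text
clock: 10.25
tool_pos: [0.4622, 0.0846, 0.1752]
eef_rot: [0.999, -0.046, 0.0, -0.0]
contact_force: [0.8, -0.2, -0.4]
opening: 1.001
finger_force: 0.0
```

Call:
{"method": "drive_effector", "body": {"moves": [[1, [0, 0, 0], [0, 0, 0]], [1, [0, 0.06, 0], [0, 0, 0]], [1, [0, 0.1, 0], [0, 0, 0]], [1, [0, 0.1, 0], [0, 0, 0]], [1, [0, 0.1, 0], [0, 0, 0]]]}}

```text
clock: 10.75
tool_pos: [0.4517, -0.0164, 0.1722]
eef_rot: [0.999, -0.048, -0.002, 0.0]
contact_force: [0.6, 0.4, -0.2]
opening: 1.0
finger_force: 0.0
```

Run:
```python
from h import *
im,w=cloud('wrist'); H=w[:,:,2]; np.savez('pics/wr2',im=im,w=w); save(im,'wr2.png')
for n,lo,hi,c,rad in(('jar',.1,.125,(.461,.086),.05),('cup',.05,.075,(.456,-.04),.05)):
    m=((H>lo)&(H<hi)&(np.hypot(w[:,:,0]-c[0],w[:,:,1]-c[1])<rad)).astype(np.uint8)
    m=cv2.morphologyEx(m,cv2.MORPH_OPEN,np.ones((3,3)))>0
    print(n,m.sum(),np.median(H[m]) if m.any() else 0,cv2.minEnclosingCircle(w[m][:,:2].astype(np.float32)*1000) if m.any() else 0)
s=get_state();print(s['tool_pos'],s['eef_rot'])
```

```text
jar 3887 0.11333161383604327 ((462.3877868652344, 83.46586608886719), 21.325716018676758)
cup 977 0.05882913455357972 ((457.49267578125, -40.95595932006836), 25.194032669067383)
[ 0.45206245 -0.01475436  0.17229085] [ 9.98925693e-01 -4.63169938e-02 -1.45994921e-03 -2.54002794e-04]
```

View pics/wr2.png

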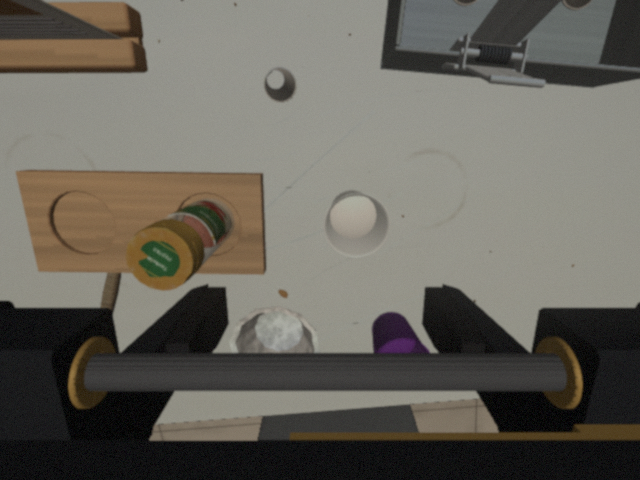

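Jar stands in the right recess (lid at (165,255)), the left recess is empty at (82,222), the cup is upright at (357,222), and the clip is on the wall at (495,62).

Run:
```python
from h import *
z=np.load('pics/wr2.npz'); w=z['w']; H=w[:,:,2]
m=np.zeros(H.shape,np.uint8); m[185:258,45:125]=1; m&=((H>.004)&(H<.0105)).astype(np.uint8)
m=cv2.morphologyEx(m,cv2.MORPH_OPEN,np.ones((5,5)))>0
print('hole0',m.sum(),cv2.minEnclosingCircle(w[m][:,:2].astype(np.float32)*1000))
# clip and pan
m=(H>.058)&(H<.068)&(w[:,:,1]<-.06)&(w[:,:,0]>.5); P=w[m][:,:2]*1000
print('panrim',m.sum(),cv2.minAreaRect(P.astype(np.float32)))
# front wall line, lowest x per y bin
for y in range(-190,-60,10):
    k=(P[:,1]>y)&(P[:,1]<y+10)
    if k.sum()>3: print(y+5,P[k,0].min().round(1),end='; ')
m=(H>.08)&(H<.125)&(w[:,:,1]<-.06)&(w[:,:,0]>.5)
print('\nclip',m.sum(),w[m].min(0).round(4),w[m].max(0).round(4))
m&=H>.1
print('cliptop',m.sum(),cv2.minAreaRect((w[m][:,:2]*1000).astype(np.float32)))
print(rel([.4575,-.041,.025]))
```

```text
hole0 3023 ((470.23590087890625, 196.79774475097656), 28.383319854736328)
panrim 2164 ((558.3662719726562, -151.73280334472656), (167.06106567382812, 30.79796028137207), 70.36784362792969)
-185 550.5; -175 552.4; -165 554.3; -155 554.8; -145 551.8; -135 555.0; -125 556.2; -115 555.8; -105 558.3; -95 566.6; -85 568.3; -75 570.3; 
clip 2680 [ 0.5379 -0.1509  0.08  ] [ 0.5838 -0.114   0.1118]
cliptop 1021 ((560.6318359375, -132.72802734375), (30.675098419189453, 42.31603240966797), 79.76274108886719)
[0.00827588 0.02568469 0.1472576 ]
```

Call:
{"method": "drive_effector", "body": {"moves": [[1, [0.008, 0.026, 0.04], [0, 0, 0]], [1, [0.008, 0.026, 0.08], [0, 0, 0]], [1, [0.008, 0.026, 0.12], [0, 0, 0]], [1, [0.008, 0.026, 0.14], [0, 0, 0]], [1, [0.008, 0.026, 0.147], [0, 0, 0]], [1, [0.008, 0.026, 0.147], [0, 0, 0]], [1, [0.008, 0.026, 0.147], [0, 0, 0]]], "grip_force": 15}}

```text
clock: 11.5
tool_pos: [0.4583, -0.0408, 0.0266]
eef_rot: [0.999, -0.045, -0.0, -0.0]
contact_force: [-0.2, -0.4, -0.3]
opening: 0.998
finger_force: 0.0
```

Call:
{"method": "drive_effector", "body": {"moves": [[0.3, [0, 0, 0], [0, 0, 0]], [0.3, [0, 0, 0], [0, 0, 0]], [0.3, [0, 0, 0], [0, 0, 0]], [0.3, [0, 0, 0], [0, 0, 0]], [0.3, [0, 0, 0], [0, 0, 0]], [0.3, [0, 0, 0], [0, 0, 0]], [0.3, [0, 0, 0], [0, 0, 0]]]}}

```text
clock: 12.2
tool_pos: [0.4578, -0.0416, 0.0261]
eef_rot: [0.999, -0.046, -0.001, -0.0]
contact_force: [0.2, 0.6, 1.4]
opening: 0.516
finger_force: 14.6
```

Call:
{"method": "drive_effector", "body": {"moves": [[0.3, [0, 0, -0.04], [0, 0, 0]], [0.3, [0, 0, -0.09], [0, 0, 0]], [0.3, [0, 0, -0.13], [0, 0, 0]], [0.3, [0, 0, -0.15], [0, 0, 0]], [0.3, [-0.002, -0.04, -0.15], [0, 0, 0]], [0.3, [-0.004, -0.085, -0.15], [0, 0, 0]], [0.3, [-0.006, -0.13, -0.15], [0, 0, 0]], [0.3, [-0.008, -0.175, -0.15], [0, 0, 0]], [0.3, [-0.01, -0.215, -0.15], [0, 0, 0]], [0.3, [-0.01, -0.2386, -0.15], [0, 0, 0]]]}}

```text
clock: 13.2
tool_pos: [0.4691, 0.2011, 0.1758]
eef_rot: [0.999, -0.044, -0.001, -0.001]
contact_force: [0.3, 0.1, -0.4]
opening: 0.515
finger_force: 14.6
```

Call:
{"method": "drive_effector", "body": {"moves": [[0.3, [0, 0, 0], [0, 0, 0]], [0.3, [0, 0, 0.04], [0, 0, 0]], [0.3, [0, 0, 0.08], [0, 0, 0]], [0.3, [0, 0, 0.11], [0, 0, 0]], [0.3, [0, 0, 0.11], [0, 0, 0]], [0.3, [0, 0, 0.11], [0, 0, 0]]]}}

```text
clock: 13.8
tool_pos: [0.4696, 0.1954, 0.0662]
eef_rot: [0.999, -0.047, -0.001, 0.001]
contact_force: [1.1, 0.6, -0.8]
opening: 0.517
finger_force: 14.6
```

```bash
python3 -c "
from h import *
s=get_state();print(rel([.4705,.1968,.034]))"
```

```text
[ 0.00082925 -0.00150138  0.03216168]
```

Call:
{"method": "drive_effector", "body": {"moves": [[0.3, [0.001, -0.0015, 0.015], [0, 0, 0]], [0.3, [0.001, -0.0015, 0.026], [0, 0, 0]], [0.3, [0.001, -0.0015, 0.031], [0, 0, 0]], [0.3, [0.001, -0.0015, 0.032], [0, 0, 0]], [0.3, [0.001, -0.0015, 0.033], [0, 0, 0]], [0.3, [0.001, -0.0015, 0.033], [0, 0, 0]]]}}

```text
clock: 14.4
tool_pos: [0.4712, 0.1986, 0.0338]
eef_rot: [0.999, -0.046, -0.0, -0.0]
contact_force: [-1.0, 0.4, 6.1]
opening: 0.516
finger_force: 15.0
```

Call:
{"method": "drive_effector", "body": {"moves": [[0.6, [0, 0, 0], [0, 0, 0]], [0.8, [0, 0, 0], [0, 0, 0]], [1, [0, 0, 0], [0, 0, 0]], [1, [0, 0, 0], [0, 0, 0]], [1, [0, 0, 0], [0, 0, 0]], [1, [0, 0, -0.03], [0, 0, 0]], [1, [0, 0, -0.08], [0, 0, 0]], [1, [0, 0, -0.13], [0, 0, 0]], [1, [0, 0, -0.15], [0, 0, 0]], [1, [0, 0, -0.15], [0, 0, 0]]]}}

```text
clock: 15.4
tool_pos: [0.4729, 0.199, 0.186]
eef_rot: [0.999, -0.046, 0.002, -0.002]
contact_force: [-0.2, -0.4, 0.4]
opening: 0.999
finger_force: 0.0
```

Run:
```python
from h import *
im,w=cloud('wrist'); H=w[:,:,2]
for n,lo,hi,c,rad in(('jar',.1,.125,(.461,.086),.05),('cup',.055,.08,(.471,.197),.05)):
    m=((H>lo)&(H<hi)&(np.hypot(w[:,:,0]-c[0],w[:,:,1]-c[1])<rad)).astype(np.uint8)
    m=cv2.morphologyEx(m,cv2.MORPH_OPEN,np.ones((3,3)))>0
    print(n,m.sum(),np.median(H[m]),np.ptp(H[m]),cv2.minEnclosingCircle(w[m][:,:2].astype(np.float32)*1000))
# card top
m=(H>.145)&(H<.165)&(w[:,:,0]>.57)&(w[:,:,0]<.66); print('card',m.sum(),H[m].max() if m.any() else 0,cv2.minAreaRect((w[m][:,:2]*1000).astype(np.float32)) if m.any() else 0)
s=get_state();print(s['tool_pos'],s['q'].round(2))
```

```text
jar 3528 0.11346370951733215 0.016111076435275873 ((461.70904541015625, 83.96363067626953), 21.216468811035156)
cup 1025 0.06642417809804516 0.01529949422377145 ((470.70379638671875, 199.0929718017578), 25.127197265625)
card 0 0 0
[0.47173461 0.19855463 0.18415038] [-0.51  0.62  0.04  1.97 -0.05  0.55 -2.1 ]
```

Converted, -1.49 rad is -0.7114.

Call:
{"method": "drive_effector", "body": {"moves": [[1, [0.012, 0.032, 0], [0, 0, -0.0711]], [1, [0.024, 0.064, 0], [0, 0, -0.1423]], [1, [0.036, 0.096, 0], [0, 0, -0.2134]], [1, [0.048, 0.128, 0], [0, 0, -0.2846]], [1, [0.06, 0.16, 0], [0, 0, -0.3557]], [1, [0.072, 0.193, 0], [0, 0, -0.4269]], [1, [0.084, 0.225, 0], [0, 0, -0.498]], [1, [0.096, 0.257, 0], [0, 0, -0.5691]], [1, [0.108, 0.289, 0], [0, 0, -0.6403]], [1, [0.12, 0.321, 0], [0, 0, -0.7114]]]}}

```text
clock: 16.45
tool_pos: [0.5601, -0.1335, 0.1807]
eef_rot: [0.763, 0.646, -0.001, -0.002]
contact_force: [-0.2, -0.0, -0.6]
opening: 0.998
finger_force: 0.0
```

Call:
{"method": "drive_effector", "body": {"moves": [[1, [0, 0, 0], [0, 0, 0]], [1, [0, 0, 0], [0, 0, 0]], [1, [0, 0, 0], [0, 0, 0]]]}}

```text
clock: 16.75
tool_pos: [0.5603, -0.1305, 0.1817]
eef_rot: [0.765, 0.644, -0.001, -0.002]
contact_force: [-0.2, 0.4, -0.1]
opening: 1.002
finger_force: 0.0
```

Run:
```python
from h import *
im,w=cloud('wrist'); H=w[:,:,2]; save(im,'wr3.png'); np.savez('pics/wr3',im=im,w=w)
m=(H>.1)&(H<.115)&(np.hypot(w[:,:,0]-.561,w[:,:,1]+.132)<.05); P=(w[m][:,:2]*1000).astype(np.float32)
print('cliptop',m.sum(),H[m].max(),cv2.minAreaRect(P) if len(P) else 0)
s=get_state();print(s['tool_pos'],s['q'].round(2),R.from_quat(s['eef_rot']).as_matrix().round(3),rel([.5613,-.132,.081]))
```

```text
cliptop 881 0.11125221179116487 ((562.3681640625, -133.41868591308594), (30.137767791748047, 45.37891387939453), 80.12239837646484)
[ 0.56051936 -0.13030111  0.1821117 ] [ 0.43  0.73 -0.48  1.76  0.46  0.76 -0.46] [[ 0.17   0.985 -0.003]
 [ 0.985 -0.17   0.002]
 [ 0.001 -0.003 -1.   ]] [-0.00165144  0.00140584  0.10110572]
```

View pics/wr3.png

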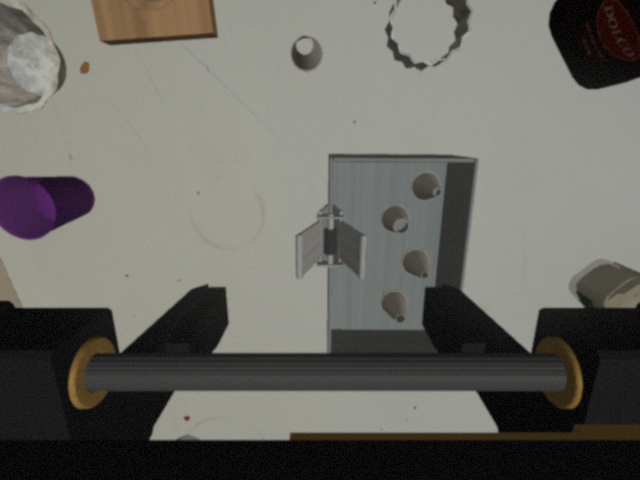

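The clip stands at (331,242) in V shape, aligned with the fingers; the handle-top rectangle measures 45 x 30 mm as it must.

Call:
{"method": "drive_effector", "body": {"moves": [[1, [-0.002, 0.002, 0.03], [0, 0, 0]], [1, [-0.002, 0.002, 0.06], [0, 0, 0]], [1, [-0.002, 0.002, 0.085], [0, 0, 0]], [1, [-0.002, 0.002, 0.1], [0, 0, 0]], [1, [-0.002, 0.002, 0.1], [0, 0, 0]], [1, [-0.002, 0.002, 0.1], [0, 0, 0]]], "grip_force": 25}}

```text
clock: 17.4
tool_pos: [0.5627, -0.1333, 0.0831]
eef_rot: [0.765, 0.644, -0.0, -0.001]
contact_force: [-0.2, 0.1, 0.1]
opening: 1.0
finger_force: 0.0
```

```bash
python3 -c "
from h import *
print(rel([.562,-.133,.081]))"
```

```text
[ 0.00022473 -0.00073062  0.00208602]
```

Call:
{"method": "drive_effector", "body": {"moves": [[0.5, [0, -0.0005, 0.002], [0, 0, 0]], [0.5, [0, -0.0005, 0.002], [0, 0, 0]], [0.5, [0, -0.0005, 0.002], [0, 0, 0]], [0.5, [0, -0.0005, 0.002], [0, 0, 0]], [0, [0, -0.0005, 0.002], [0, 0, 0]], [0, [0, -0.0005, 0.002], [0, 0, 0]], [0, [0, -0.0005, 0.002], [0, 0, 0]], [0, [0, -0.0005, 0.002], [0, 0, 0]], [0, [0, -0.0005, 0.002], [0, 0, 0]], [0, [0, -0.0005, 0.002], [0, 0, 0]]], "grip_force": 25}}

```text
clock: 18.4
tool_pos: [0.5618, -0.1346, 0.0827]
eef_rot: [0.766, 0.643, -0.001, -0.0]
contact_force: [-5.1, -0.2, 16.0]
opening: 0.23
finger_force: 25.0
```

Call:
{"method": "drive_effector", "body": {"moves": [[0, [0, 0, 0], [0, 0, 0]], [0, [0, 0, 0], [0, 0, 0]]]}}

```text
clock: 18.6
tool_pos: [0.5618, -0.1347, 0.0827]
eef_rot: [0.766, 0.643, -0.001, -0.0]
contact_force: [-4.0, 0.1, 17.0]
opening: 0.231
finger_force: 25.0
```

Call:
{"method": "drive_effector", "body": {"moves": [[0, [0, 0, -0.01], [0, 0, 0]], [0, [0, 0, -0.02], [0, 0, 0]], [0, [0, 0, -0.035], [0, 0, 0]], [0, [0, 0, -0.05], [0, 0, 0]], [0, [0, 0, -0.07], [0, 0, 0]], [0, [0, 0, -0.09], [0, 0, 0]], [0, [0, 0, -0.12], [0, 0, 0]], [0, [0, 0, -0.16], [0, 0, 0]], [0, [0, 0, -0.16], [0, 0, 0]], [0, [0, 0, -0.16], [0, 0, 0]]]}}

```text
clock: 19.6
tool_pos: [0.5625, -0.1348, 0.2415]
eef_rot: [0.766, 0.643, -0.0, 0.0]
contact_force: [-0.4, -0.6, -1.5]
opening: 0.23
finger_force: 25.0
```

Run:
```python
from h import *
im,w=cloud('wrist'); save(im,'wr4.png'); np.savez('pics/wr4',im=im,w=w)
im,w=cloud('scene'); np.savez('pics/sc4',im=im,w=w); p=camera_params('scene')
s=get_state();print(s['tool_pos'],s['q'].round(2),R.from_quat(s['eef_rot']).as_matrix().round(3))
uv=cv2.projectPoints(np.array([s['tool_pos']]),np.array(p['rvec']),np.array(p['tvec']),np.array([[p['fx'],0,p['cx']],[0,p['fy'],p['cy']],[0,0,1]]),None)[0].ravel().astype(int)
u,v=uv;print(uv); save(np.hstack([cv2.resize(im[v-40:v+60,u-50:u+50],(400,400),interpolation=cv2.INTER_CUBIC),cv2.resize(cloud('wrist')[0][150:350,220:420],(400,400))]),'sc4.png')
```

```text
[ 0.56121642 -0.13486223  0.23964326] [ 0.46  0.66 -0.52  1.7   0.4   0.89 -0.4 ] [[ 0.172  0.985 -0.004]
 [ 0.985 -0.172  0.   ]
 [-0.001 -0.004 -1.   ]]
[357 143]
```

View pics/sc4.png

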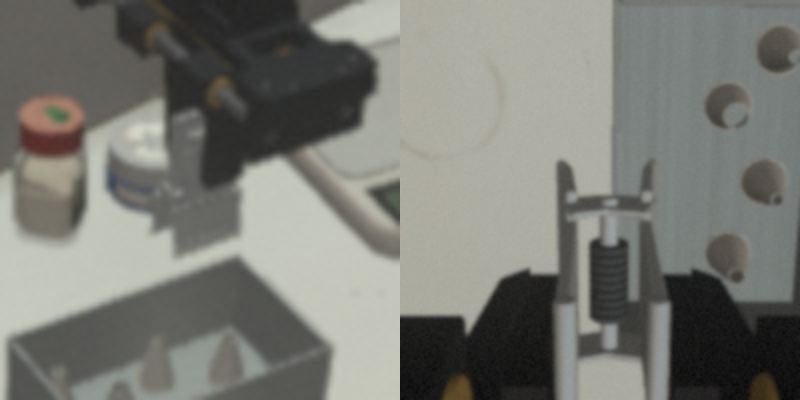

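The clip is held wide open and symmetric, clear of the box (coil between the plates at about (608,275) in the composite). Next: check obstacles around the card and the coil's place in the tool.

Run:
```python
from h import *
for n in('top','scene'):
    w=np.load('pics/%s.npz'%('top' if n=='top' else 'sc4'))['w']
    for y in np.arange(-.15,.4,.05):
        m=(w[:,:,2]>.13)&(w[:,:,2]<.5)&(w[:,:,1]>y)&(w[:,:,1]<y+.05)&(w[:,:,0]>.63)&(w[:,:,0]<.95)
        if m.sum()>5: print(n,y.round(2),m.sum(),np.percentile(w[m][:,0],2).round(3),np.percentile(w[m][:,2],98).round(3))
z=np.load('pics/wr4.npz');w=z['w']
s=get_state(); T=R.from_quat(s['eef_rot'])
t=(w-s['tool_pos'])@T.as_matrix()
for v in range(222,330,12):
    r=t[v,290:360]; k=(np.abs(r[:,1])<.03)&(r[:,2]>-.06)&(r[:,2]<.08)
    print(v,'cols',[(290+i,*(r[i]*1000).round(0).astype(int)) for i in np.where(k)[0][::5]])
```

```text
top -0.15 1239 0.88 0.302
top -0.1 1251 0.88 0.302
top -0.05 1655 0.776 0.302
top 0.0 1566 0.774 0.301
top 0.05 1263 0.88 0.301
top 0.1 1351 0.795 0.302
top 0.15 1459 0.793 0.436
top 0.2 1306 0.832 0.302
top 0.25 1249 0.88 0.303
top 0.3 1232 0.88 0.302
top 0.35 1245 0.88 0.301
scene -0.15 1507 0.635 0.346
scene -0.1 1252 0.878 0.299
scene -0.05 1562 0.776 0.299
scene 0.0 2067 0.771 0.298
scene 0.05 1573 0.878 0.299
scene 0.1 1843 0.789 0.299
scene 0.15 2171 0.779 0.456
scene 0.2 1918 0.823 0.3
scene 0.25 1990 0.878 0.3
scene 0.3 2106 0.878 0.3
scene 0.35 2254 0.878 0.3
222 cols []
234 cols [(np.int64(298), np.int64(22), np.int64(-14), np.int64(39)), (np.int64(303), np.int64(24), np.int64(-10), np.int64(32)), (np.int64(343), np.int64(24), np.int64(11), np.int64(32)), (np.int64(348), np.int64(22), np.int64(14), np.int64(40))]
246 cols [(np.int64(298), np.int64(15), np.int64(-14), np.int64(40)), (np.int64(303), np.int64(23), np.int64(-9), np.int64(12)), (np.int64(340), np.int64(23), np.int64(8), np.int64(13)), (np.int64(345), np.int64(23), np.int64(10), np.int64(13))]
258 cols [(np.int6
[... 3026 characters left out ...]
00), np.int64(10), np.int64(-8), np.int64(-34)), (np.int64(305), np.int64(10), np.int64(-6), np.int64(-33)), (np.int64(310), np.int64(-16), np.int64(-7), np.int64(16)), (np.int64(315), np.int64(-17), np.int64(-4), np.int64(17)), (np.int64(320), np.int64(-13), np.int64(-1), np.int64(10)), (np.int64(325), np.int64(-13), np.int64(1), np.int64(9)), (np.int64(330), np.int64(-17), np.int64(4), np.int64(16)), (np.int64(335), np.int64(-16), np.int64(6), np.int64(16)), (np.int64(340), np.int64(-6), np.int64(8), np.int64(-3)), (np.int64(345), np.int64(10), np.int64(8), np.int64(-33)), (np.int64(350), np.int64(10), np.int64(10), np.int64(-33)), (np.int64(355), np.int64(7), np.int64(12), np.int64(-27))]
```

Converted, -0.082 rad is -0.0392.

Call:
{"method": "drive_effector", "body": {"moves": [[0, [0.04, 0.003, 0], [0, 0, -0.0095]], [0, [0.08, 0.006, 0], [0, 0, -0.0191]], [0, [0.12, 0.009, 0], [0, 0, -0.0286]], [0, [0.15, 0.012, 0], [0, 0, -0.0392]], [0, [0.15, 0.012, 0], [0, 0, -0.0392]], [0, [0.15, 0.012, 0], [0, 0, -0.0392]], [0, [0.15, 0.012, 0], [0, 0, -0.0392]]]}}

```text
clock: 20.45
tool_pos: [0.5992, 0.0091, 0.2397]
eef_rot: [0.739, 0.673, -0.002, -0.001]
contact_force: [-0.2, -1.4, -1.0]
opening: 0.228
finger_force: 25.0
```

Run:
```python
from h import *
im,w=cloud('wrist'); H=w[:,:,2]; save(im,'wr5.png'); np.savez('pics/wr5',im=im,w=w)
s=get_state();print(R.from_quat(s['eef_rot']).as_matrix().round(3))
m=(H>.135)&(H<.17)&(w[:,:,1]>.1)&(w[:,:,1]<.25)&(w[:,:,0]>.57)&(w[:,:,0]<.66)
P=w[m]; print('card',len(P)); 
if len(P)>20:
    print(np.percentile(P,[1,50,99],axis=0).round(4)); m2=P[P[:,2]>.147]; print(len(m2),cv2.minAreaRect((m2[:,:2]*1000).astype(np.float32)))
```

```text
[[ 0.093  0.996 -0.003]
 [ 0.996 -0.093 -0.001]
 [-0.002 -0.003 -1.   ]]
card 328
[[0.6081 0.1244 0.1374]
 [0.6106 0.1384 0.1537]
 [0.6131 0.1543 0.1558]]
308 ((610.6463012695312, 139.6157684326172), (30.56109619140625, 2.39823842048645), 84.79317474365234)
```

View pics/wr5.png

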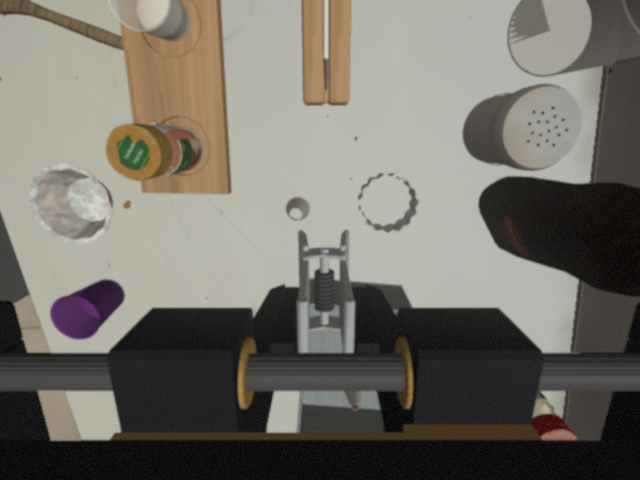

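The wrist view shows the card's near end around (327,60) between the wooden foot halves, the clip held at (323,290), the ring (387,200) and nozzle (297,208) untouched. The card-line measurement agrees with the foot: edge middle (0.614, 0.1765), yaw −5.2°, height 0.154.

```bash
python3 -c "
from h import *
print(rel([.6139,.1765,.24]))"
```

```text
[ 0.16816369 -0.00118726 -0.00039328]
```

Call:
{"method": "drive_effector", "body": {"moves": [[0, [0.04, 0, 0], [0, 0, 0]], [0, [0.08, 0, 0], [0, 0, 0]], [0, [0.12, 0, 0], [0, 0, 0]], [0, [0.15, 0, 0], [0, 0, 0]], [0, [0.167, 0, 0], [0, 0, 0]], [0, [0.167, 0, 0], [0, 0, 0]], [0, [0.167, 0, 0], [0, 0, 0]], [0, [0.167, 0, 0], [0, 0, 0]], [0, [0.167, 0, 0], [0, 0, 0]]]}}

```text
clock: 21.4
tool_pos: [0.6155, 0.1748, 0.2407]
eef_rot: [0.74, 0.673, -0.001, -0.0]
contact_force: [-0.6, -0.0, -0.9]
opening: 0.231
finger_force: 25.0
```

Run:
```python
from h import *
im,w=cloud('wrist'); H=w[:,:,2]
s=get_state();M=R.from_quat(s['eef_rot']).as_matrix();print(M.round(3),rel([.6139,.1765,.1805]))
m=(H>.149)&(H<.165)&(w[:,:,1]>.1)&(w[:,:,1]<.25)&(w[:,:,0]>.59)&(w[:,:,0]<.64)
P=w[m]; print('card',len(P)); 
if len(P)>20:
    t=(P-s['tool_pos'])@M; print(np.percentile(t,[1,50,99],axis=0).round(4),cv2.minAreaRect((P[:,:2]*1000).astype(np.float32)),cv2.minAreaRect((t[:,:2]*1000).astype(np.float32)))
```

```text
[[ 0.093  0.996 -0.002]
 [ 0.996 -0.093 -0.001]
 [-0.001 -0.002 -1.   ]] [ 0.00111304 -0.00147084  0.06019339]
card 339
[[-0.0001 -0.0028  0.085 ]
 [ 0.0291 -0.0015  0.0867]
 [ 0.0534 -0.0002  0.0886]] ((616.1966552734375, 201.80126953125), (54.311737060546875, 2.6013436317443848), 84.61074829101562) ((26.551095962524414, -1.4998422861099243), (54.31161117553711, 2.6006240844726562), 0.036286380141973495)
```

Call:
{"method": "drive_effector", "body": {"moves": [[0, [0.001, -0.0016, 0], [0, 0, 0]], [0, [0.001, -0.0016, 0], [0, 0, 0]], [0, [0.001, -0.0016, 0.01], [0, 0, 0]], [0, [0.001, -0.0016, 0.02], [0, 0, 0]], [0, [0.001, -0.0016, 0.03], [0, 0, 0]], [0, [0.001, -0.0016, 0.03], [0, 0, 0]], [0, [0.001, -0.0016, 0.03], [0, 0, 0]]]}}

```text
clock: 22.15
tool_pos: [0.6133, 0.1785, 0.2101]
eef_rot: [0.738, 0.674, -0.001, -0.001]
contact_force: [-0.3, 0.7, -0.7]
opening: 0.231
finger_force: 25.0
```

```bash
python3 -c "
from h import *
s=get_state();print(rel([.6139,.1765,.1805]),s['contact_force'])"
```

```text
[-0.0019065   0.00083932  0.02962264] [-0.33236439  0.7262685  -0.66944226]
```

Call:
{"method": "drive_effector", "body": {"moves": [[0, [-0.001, 0.0004, 0.006], [0, 0, 0]], [0, [-0.001, 0.0004, 0.012], [0, 0, 0]], [0, [-0.001, 0.0004, 0.018], [0, 0, 0]], [0, [-0.001, 0.0004, 0.024], [0, 0, 0]], [0, [-0.001, 0.0004, 0.03], [0, 0, 0]], [0, [-0.001, 0.0004, 0.03], [0, 0, 0]], [0, [-0.001, 0.0004, 0.03], [0, 0, 0]]]}}

```text
clock: 22.85
tool_pos: [0.6138, 0.1775, 0.1806]
eef_rot: [0.739, 0.674, -0.001, -0.001]
contact_force: [-0.1, -0.1, -0.3]
opening: 0.231
finger_force: 25.0
```

Call:
{"method": "drive_effector", "body": {"moves": [[0, [0, 0, 0], [0, 0, 0]], [0, [0, 0, 0], [0, 0, 0]], [0, [0, 0, 0], [0, 0, 0]], [0, [0, 0, 0], [0, 0, 0]], [0, [0, 0, 0], [0, 0, 0]]]}}

```text
clock: 23.35
tool_pos: [0.6138, 0.1775, 0.1808]
eef_rot: [0.739, 0.674, -0.001, -0.001]
contact_force: [-0.3, 0.5, -2.1]
opening: 0.23
finger_force: 25.0
```

Run:
```python
from h import *
im,w=cloud('wrist'); H=w[:,:,2]
s=get_state();M=R.from_quat(s['eef_rot']).as_matrix();print(M.round(3),s['tool_pos'],s['contact_force'],s['clock'])
t=(w-s['tool_pos'])@M
m=(t[:,:,2]>.018)&(t[:,:,2]<.034)&(abs(t[:,:,1])<.006)&(t[:,:,0]<.06); P=t[m]
print('card in tool',len(P),np.percentile(P,[1,50,99],axis=0).round(4),cv2.minAreaRect((P[:,:2]*1000).astype(np.float32)))
for n,lo,hi,c,rad in(('jar',.1,.125,(.461,.086),.05),('cup',.055,.08,(.471,.197),.05)):
    m=((H>lo)&(H<hi)&(np.hypot(w[:,:,0]-c[0],w[:,:,1]-c[1])<rad))
    print(n,m.sum(),np.median(w[m],0) if m.any() else 0)
im2,_=cloud('scene')
p=camera_params('scene')
uv=cv2.projectPoints(np.array([s['tool_pos']]),np.array(p['rvec']),np.array(p['tvec']),np.array([[p['fx'],0,p['cx']],[0,p['fy'],p['cy']],[0,0,1]]),None)[0].ravel().astype(int)
u,v=uv
save(np.hstack([cv2.resize(im2[v-50:v+100,u-60:u+90],(400,400),interpolation=cv2.INTER_CUBIC),cv2.resize(im[150:350,220:420],(400,400))]),'fin.png')
```

```text
[[ 0.091  0.996 -0.002]
 [ 0.996 -0.091  0.   ]
 [-0.    -0.002 -1.   ]] [0.61382346 0.17747289 0.18078655] [-0.08126913 -0.31118579 -1.5481843 ] 23.4
card in tool 612 [[-0.0418 -0.005   0.0183]
 [ 0.0271  0.0005  0.0268]
 [ 0.0517  0.0044  0.0293]] ((4.468284606933594, -0.6932621002197266), (11.307412147521973, 94.73019409179688), 87.91700744628906)
jar 361 [0.4482519  0.08188936 0.11370105]
cup 1615 [0.45819523 0.19686368 0.06435208]
```

View pics/fin.png

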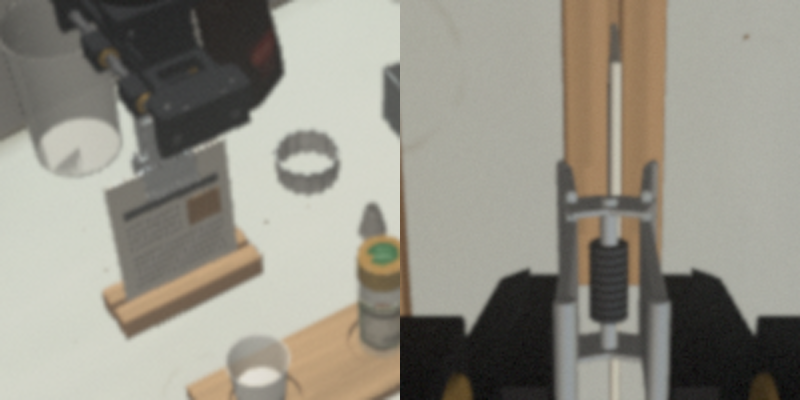

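The picture shows the clip astride the card's top edge: the edge runs at (613,150) midway between the jaws at (565,190) and (652,190). Cup and jar stand in their new recesses, and nothing is touching the card. Handing in.

```bash
python3 -c "
from plant import finish_job
print(finish_job())"
```

```text
the job is handed in; nothing more can be done
None
```

The job is handed in: the cup stands in the recess in front of the card, the jar in the other one, and the arm holds the clip wide open astride the middle of the card's top edge without touching it; the hand-in call printed no verdict.

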